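# Chock the bottle on the draining board and drop the stop

## Task

The amber bottle lies on the sloping draining board, leaning on the two posts of the drop stop. Push the rubber wedge, thin edge first, up between the posts against the low side of the bottle until the wedge has taken the bottle's weight off the posts, then press the plunger fully down so that the posts sink and the bottle stays parked on the wedge alone. The bottle must never shift by more than half a centimetre or so, and leave the other glassware and the stopper alone.

Things in the scene. Friction and masses are not known exactly. Their poses are not given: they have to be found in the camera images.
- board: Grey sloping draining board, fixed, on legs. Origin on its upper surface, 85 mm above the table, in the middle of the place where the bottle lies; x points up the slope (9 degrees), y across it to the left, z square to the surface. It spans x -240 to +130, y -160 to +160 mm. Low end lip 4 mm proud, upper rim 18 mm.
- bottle_center (a point): Empty capped amber glass bottle (about 0.6 kg) lying on its side across the slope, free to roll, leaning on the two posts. Point on its axis at mid-barrel, 45 mm above the board. Barrel 90 mm in diameter, about 150 mm long; neck to the board's -y, ending 142 mm from the point. Pushed by the wedge it comes off the posts within 2 to 3 mm of push.
- chock_center (a point): Loose black rubber wedge, about 0.3 kg, flat on the board: 80 mm long (x), 84 wide (y; too wide to grasp), 32 high. Point at mid-length, mid-width, 16 mm up. Thin edge (3 mm) at x +40, face rising at 28 degrees to a flat top, upright back at x -40. Slides at 1 to 4 N, stays where left. Touches the barrel with its point about 57 mm down-slope of the bottle's axis; the push then gets heavier.
- stop (a joint): How far the drop stop is down, m: 0 posts up, 0.030 fully down. Two steel posts (16 mm thick, round tops 26 mm above the board) stand 46 mm down-slope of the board's origin at y -66 and +66 mm: a 116 mm gap. It needs about 6 N to move, stays where it is left and ends on a firm stop.
- plunger_top (a point): Centre of the top of the stop's black round plunger knob, 36 mm across, beside the board's left (+y) edge, 50 mm above the board's surface when up. It is pressed along the board's -z by 30 mm and carries the posts down with it.
- stopper: Black rubber stopper, 42 mm wide, 30 mm high, standing on the board uphill of the bottle. Origin under its centre. Leave alone.
- beaker_small: Small glass beaker, 40 mm wide, 45 mm high, standing on the board uphill of the bottle. Origin under its centre. Leave alone.
- flask: Conical glass flask on the table to the left, 84 mm wide, 130 mm high. Origin under its centre. Leave alone.
- beaker: Glass beaker on the table to the left, 70 mm wide, 95 mm high. Origin under its centre. Leave alone.
Not all that is in view belongs to the job. Leave any green or turquoise look-alike of the part that bears chock_center alone.

How it is judged:
By the outcome, as a careful person would: the job done as asked, in the order asked, and still so for the second after the job is handed in, with the robot touching nothing.
It also fails if it takes over 64 s, if anything falls off the work surface, if the arm or the gripper's body presses on something with over 40 N, if the wrist force passes 120 N, or if a joint passes its speed limit or range.

## Robot

A 7-joint arm with a two-finger parallel gripper is mounted at the origin on the work surface. World frame = base frame: x ahead of the robot, y to its left, z up, the work surface at z = 0. Lengths are in m, angles in rad, forces in N, time in s.
With the tool pointing down it reaches from about 0.4 to 0.85 m from the base axis. Payload 10.4 kg.
Tool frame: the origin (TCP) lies between the finger pads; the fingertips stand 17 mm ahead of it and the grasp point (between the pads) lies 2 mm behind it; y points along the fingers, z is the direction in which the jaws open and shut, and the axes are right-handed (so a half turn about y gives the same grasp; the last joint's range is limited). The gripper opens to 85 mm and grips with 20 to 120 N. Pads are 22 mm wide; open, the fingers measure 114 mm over their backs; the gripper's body (76 mm by 85 mm) begins 54 mm behind the grasp point. The pads swing forward as they close: fully open they stand 13 mm farther back than shut.
Start: joints at [-1.215, 0.332, -0.065, 1.46, 0.022, 1.35, -0.088], TCP at [0.231, 0.581, 0.248] pointing down, gripper open.
Joint ranges: [-2.6, 2.6], [-0.5, 2.12], [-1.47, 1.34], [0.16, 2.42], [-1.27, 4.41], [0.06, 2.06], [-2.6, 2.6]. Speed limits (rad/s): [2.22, 2.22, 2.79, 2.79, 3.14, 3.14, 3.14].

## Interface

Orientations are given as [roll, pitch, yaw] about the fixed x, y, z axes, in that order (R = Rz(yaw) Ry(pitch) Rx(roll)).
In Python, from station import arm gives the robot as it stands. The module is installed in compiled form; this text tells all that it offers. Calls block until the motion is done:
- arm.move_pose(position, orientation): joint-space move of the TCP to a pose.
- arm.move_straight(position, rot=None, rate=0.15, stop_force=None): straight line of the TCP; rot=None keeps the orientation; rate is the mean speed in m/s. With stop_force (N) it stops when the force on the tool has changed by that much, and returns True; else False.
- arm.set_joints(angles): joint-space move.
- arm.release() and arm.grasp(strength=None): open the fingers fully, or close them until they stop; strength is the grip in N (None keeps the last).
- arm.pause(seconds).
- arm.ik(position, orientation): joint angles nearest the present ones, or None.
- arm.get_image(name): name is "scene" or "top"; returns (picture, depth): 384x512x3 uint8, red, green, blue; 384x512 float32, m along the optical axis (not along the pixel's ray), 0 where there is no reading.
- arm.camera_info(name): a dict with "K" (3x3 intrinsics, pixels), "R" (3x3) and "t" (3): a world point X has camera coordinates R X + t. Camera axes: x right, y down, z forward; pixel columns grow to the right and rows downward; lengths in m; the calibration is good to about 2 mm. A picture is of the moment at which its call begins. camera_info takes no time and is no camera call.
A pose or a line that the arm cannot do raises arm.PlanningError and nothing moves.
- arm.finish_job(): hands the job in, once; it reports no verdict.
Readings, each from a call of its own:
- arm.read_time(): time.
- arm.read_qpos(): joint angles.
- arm.read_qd(): joint speeds.
- arm.read_tau(): joint torques, N m.
- arm.read_tool_pos(): TCP position.
- arm.read_ee_rot(): TCP orientation.
- arm.read_wrist_force(): force on the tool from outside, world axes, zero at the start.
- arm.read_wrist_torque(): the same for the moment, N m.
- arm.read_finger_gap(): opening from 0.0 (shut) to 1.0 (fully open).
Only numpy, scipy, OpenCV 4.12 (cv2) and the standard library are available. Lean on these libraries where they do the work, as an engineer would, in place of code of your own. Each camera call takes 0.05 s, during which the arm holds its last target. There are 200 camera calls.

## Working session

There is one attempt and no reset: what is moved stays moved. The work goes in short steps, each a Python script; the robot and the scene stay as the last script left them, time stands still between calls to the robot, and variables do not carry over. Pictures are saved under pics/ and viewed, about 8 in all and at most 12, crops included, and the job is handed in when it is done.

```bash
mkdir -p pics; python3 - <<'E'
from station import arm
import cv2,numpy as np
for n in("scene","top"):
    p,d=arm.get_image(n); cv2.imwrite(f"pics/{n}0.png",p[:,:,::-1]); np.save(f"{n}0.npy",d)
    c=arm.camera_info(n); print(n,np.round(c["K"],1).tolist(),np.round(c["R"],3).tolist(),np.round(c["t"],3))
print(arm.read_time(),arm.read_ee_rot(),arm.read_tool_pos())
a=cv2.imread("pics/scene0.png");b=cv2.imread("pics/top0.png")
cv2.imwrite("pics/both0.png",cv2.resize(np.vstack([a,b]),None,fx=.78,fy=.78))
E
```

```text
scene [[366.1, 0.0, 252.4], [0.0, 366.1, 193.3], [0.0, 0.0, 1.0]] [[0.571, 0.821, -0.008], [0.586, -0.414, -0.697], [-0.576, 0.393, -0.717]] [-0.36  -0.232  1.366]
top [[493.8, 0.0, 258.7], [0.0, 493.8, 191.4], [0.0, 0.0, 1.0]] [[-0.016, -1.0, 0.004], [-0.996, 0.015, -0.083], [0.083, -0.005, -0.997]] [0.085 0.535 1.279]
0.1 [-1.57205962e+00 -4.21679142e-05 -3.78851687e-01] [0.2310176  0.58039319 0.24760084]
```

View pics/scene0.png

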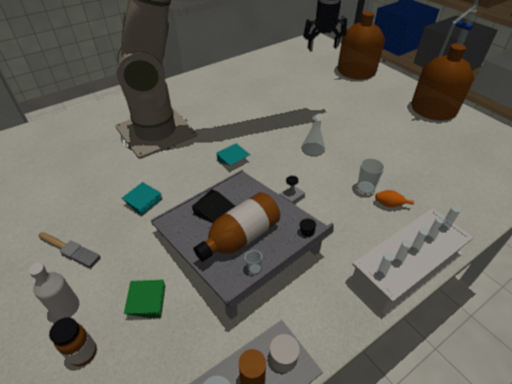

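View pics/top0.png

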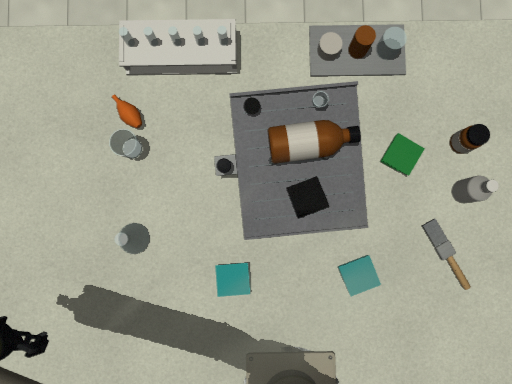

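The bottle lies at top (310,141). The black wedge is at top (308,197) and scene (212,206), and the plunger knob at top (224,166). The green block at (402,154) and the turquoise ones at (233,279) and (359,275) are look-alikes on the table, so the black one on the board is the one meant. I'll enlarge that area and measure.

```bash
cat > h.py <<'E'
from station import arm
import cv2,numpy as np
def cloud(n,d):
    c=arm.camera_info(n);K=np.array(c["K"]);R=np.array(c["R"]);t=np.array(c["t"])
    v,u=np.mgrid[0:384,0:512]
    P=np.stack([(u-K[0,2])/K[0,0]*d,(v-K[1,2])/K[1,1]*d,d],-1)
    return (P-t)@R   # R^T (P-t)
def proj(n,X):
    c=arm.camera_info(n);q=np.array(c["K"])@(np.array(c["R"])@np.asarray(X)+c["t"]);return q[:2]/q[2]
E
python3 - <<'E'
from h import *
a=cv2.imread("pics/top0.png")[80:245,205:375];b=cv2.imread("pics/scene0.png")[160:270,145:335]
A=cv2.resize(a,None,fx=3.5,fy=3.5,interpolation=2)[:, :, :];cv2.imwrite("pics/ct.png",np.clip(A*1.6,0,255))
B=cv2.resize(b,None,fx=4,fy=4,interpolation=2);cv2.imwrite("pics/cs.png",np.clip(B*1.6,0,255))
C=cloud("top",np.load("top0.npy"))
m=np.zeros((384,512),bool);m[175:228,250:282]=1;m[175:220,335:358]=1
P=C[m];c=P.mean(0);n=np.linalg.svd(P-c)[2][2];n*=np.sign(n[2])
print("plane",c,n,"tilt",np.degrees(np.arccos(n[2])),"res",((P-c)@n).std())
h=(C-c)@n
for p in [(224,166),(224,164),(308,197),(300,190),(315,187),(296,205),(318,205),(300,213),(252,106),(308,141),(290,142),(325,140)]:
    print(p,C[p[1],p[0]].round(4),(h[p[1],p[0]]*1000).round(1))
# wedge mask in height
w=h[172:224,284:334];print((w[::4,::4]*1000).round(0).astype(int))
# board corners: intersect pixel rays w/ plane
k=arm.camera_info("top");K=np.array(k["K"]);R=np.array(k["R"]);t=np.array(k["t"]);o=-R.T@t
for p in [(231,95),(355,85),(367,227),(245,238)]:
    r=R.T@np.linalg.solve(K,[*p,1]);s=((c-o)@n)/(r@n);print(p,(o+s*r).round(4))
E
```

```text
plane [ 0.51037201 -0.01791408  0.06866581] [0.99821508 0.04052901 0.04386404] tilt 87.48596923313443 res 0.03672272232485795
(224, 166) [0.5907 0.1601 0.1288] 90.0
(224, 164) [0.5956 0.1601 0.1286] 94.9
(308, 197) [ 0.5151 -0.0466  0.0856] 4.3
(300, 190) [ 0.5334 -0.0273  0.0813] 23.1
(315, 187) [ 0.5402 -0.0651  0.0832] 28.5
(296, 205) [ 0.4955 -0.016   0.0863] -14.0
(318, 205) [ 0.4944 -0.0705  0.0904] -17.1
(300, 213) [ 0.4753 -0.0254  0.0886] -34.5
(252, 106) [0.7384 0.09   0.1269] 234.6
(308, 141) [ 0.6416 -0.041   0.1691] 134.4
(290, 142) [0.6393 0.0017 0.1716] 134.0
(325, 140) [ 0.6432 -0.081   0.1699] 134.5
[[ 72  71  70  70  69  68  68  68  67  66  66  65  65]
 [ 62  61  60  60  59  59  58 -23  57  56  56  55  55]
 [ 51  51  50  49  49  48  48  47  46  46  46  45  45]
 [ 41  41  40  39  38  38  37  37  36  36  36  35  35]
 [ 31  30  30  29  28  28  27  27  26  25  25  25  24]
 [ 21  20  19  19  18  18  17  16  16  15  15  15  14]
 [ 11  10   9   9   8   7   7   6   6   5   4   5   4]
 [  1   0  -1  -1 -23  -3  -3  -4  -4  -5  -6  -6  -6]
 [-10 -10 -11 -12 -12 -13 -13 -14 -14 -15 -15 -16 -16]
 [-20 -20 -21 -21 -22 -23 -23 -24 -24 -25 -25 -26 -27]
 [-30 -30 -31 -31 -32 -33 -33 -34 -34 -35 -36 -36 -37]
 [-40 -41 -41 -42 -42 -43 -44 -44 -45 -45 -46 -47 -47]
 [-50 -51 -51 -52 -53 -53 -54 -54 -55 -56 -56 -57 -57]]
(231, 95) [0.4553 0.0878 1.2245]
(355, 85) [0.4561 0.0642 1.2271]
(367, 227) [0.4248 0.1948 1.8187]
(245, 238) [0.4331 0.0731 1.7422][ WARN:0@0.068] global loadsave.cpp:1063 imwrite_ Unsupported depth image for selected encoder is fallbacked to CV_8U.
```

View pics/ct.png

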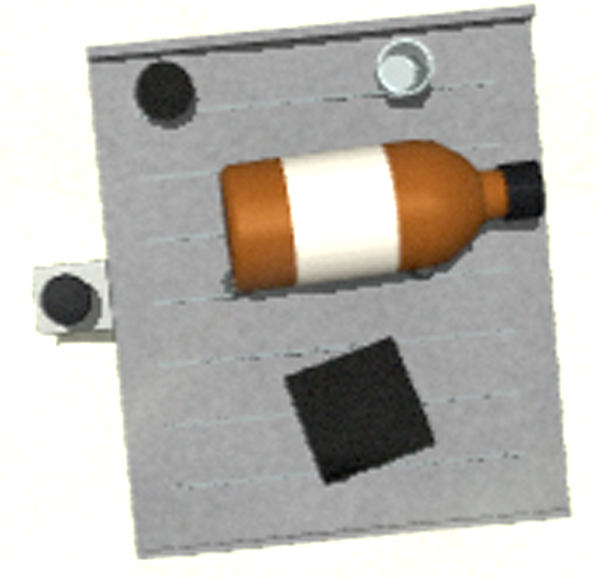

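View pics/cs.png

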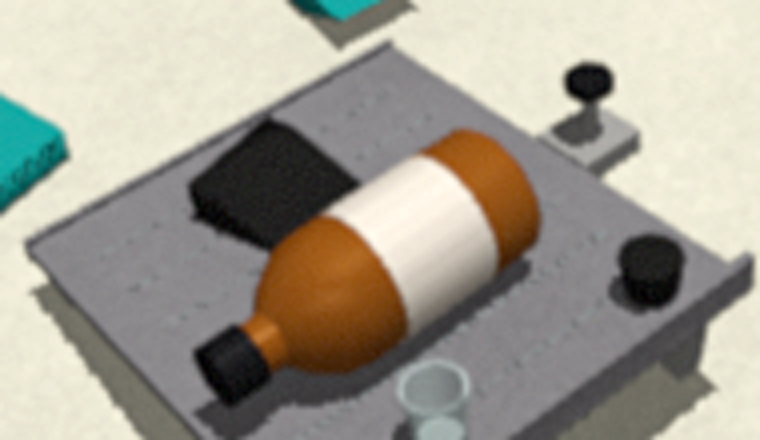

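```bash
python3 - <<'E'
from h import *
C=cloud("top",np.load("top0.npy"))
m=np.zeros((384,512),bool);m[165:228,250:275]=1;m[175:220,337:356]=1;m[112:122,250:262]=1
P=C[m]
for i in range(6):
    A=np.c_[P[:,:2],np.ones(len(P))];s=np.linalg.lstsq(A,P[:,2],rcond=None)[0];r=P[:,2]-A@s;P=P[abs(r-np.median(r))<max(.004,2*np.median(abs(r)))]
n=np.array([-s[0],-s[1],1]);n/=np.linalg.norm(n);print("n",n,"tilt",np.degrees(np.arccos(n[2])),r.std(),len(P),m.sum())
k=arm.camera_info("top");K=np.array(k["K"]);R=np.array(k["R"]);t=np.array(k["t"]);o=-R.T@t
def hit(u,v,h=0):
    r_=R.T@np.linalg.solve(K,[u,v,1]);p0=np.array([0,0,s[2]])+h*n;return o+((p0-o)@n)/(r_@n)*r_
g=lambda x,y:(205+x/3.5,80+y/3.5)
rim=[hit(*g(88,47),.018),hit(*g(533,7),.018)];lip=[hit(*g(138,557),.004),hit(*g(570,515),.004)]
for q in rim+lip:print(q.round(4))
ey=(rim[0]-rim[1])/np.linalg.norm(rim[0]-rim[1])+(lip[0]-lip[1])/np.linalg.norm(lip[0]-lip[1]);ey-=n*(n@ey);ey/=np.linalg.norm(ey);ex=np.cross(ey,n)
ctr=(sum(rim+lip))/4;Z=lambda p:p-n*((p-[0,0,s[2]])@n);ctr=Z(ctr)
print("len",(rim[0]+rim[1]-lip[0]-lip[1])@ex/2,"wid",(rim[0]-rim[1])@ey,(lip[0]-lip[1])@ey)
O=ctr+ex*.055;M=np.stack([ex,ey,n],1)
print("O",O.round(4),"slope dir yaw",np.degrees(np.arctan2(ex[1],ex[0])),"ex tilt",np.degrees(np.arcsin(ex[2])))
np.savez("b.npz",O=O,M=M,s=s)
B=lambda X:((X-O)@M*1000).round(1)
H=(C-O)@M
# knob & bottle from depth
mk=(H[...,2]>.04)&(H[...,2]<.06)&(H[...,1]>.15)&(H[...,1]<.26)&(abs(H[...,0]+.03)<.08);print("knob",mk.sum(),B(C[mk].mean(0)),np.percentile(H[mk],[2,98],axis=0).round(4).tolist())
mb=(H[...,2]>.088-.01)&(abs(H[...,0])<.06)&(abs(H[...,1])<.07);print("bottle crest",B(C[mb].mean(0)),H[mb][:,2].max())
for nm,p,h in [("L thin",(287,377),.003),("R thin",(390,338),.003),("R back",(433,442),.032),("L back",(327,484),.0)]:print(nm,B(hit(*g(*p),h)))
w=(H[...,2]>.027)&(H[...,2]<.040)&(H[...,0]<-.07)&(H[...,0]>-.22)&(abs(H[...,1])<.12);print("wedge top",w.sum(),B(C[w].mean(0)),H[w][:,2].max())
q=(H[w][:,:2]*1000).astype(np.float32);print(cv2.minAreaRect(q))
w=(H[...,2]>.006)&(H[...,2]<.040)&(H[...,0]<-.06)&(H[...,0]>-.22)&(abs(H[...,1])<.12);print("wedge all",w.sum(),cv2.minAreaRect((H[w][:,:2]*1000).astype(np.float32)))
# scene view check
Cs=cloud("scene",np.load("scene0.npy"));Hs=(Cs-O)@M
w=(Hs[...,2]>.008)&(Hs[...,2]<.040)&(Hs[...,0]<-.06)&(Hs[...,0]>-.22)&(abs(Hs[...,1])<.12);print("scene wedge",w.sum(),B(Cs[w].mean(0)),cv2.minAreaRect((Hs[w][:,:2]*1000).astype(np.float32)))
w=(Hs[...,2]>.045)&(Hs[...,2]<.06)&(Hs[...,1]>.15)&(Hs[...,1]<.26)&(abs(Hs[...,0]+.03)<.08);print("scene knob",B(Cs[w].mean(0)))
E
```

```text
n [-0.15194247 -0.01600194  0.98825979] tilt 8.788227301954949 0.0019043676935945602 1948 2550
[0.7719 0.1435 0.1228]
[ 0.7966 -0.172   0.1215]
[0.4122 0.1148 0.0528]
[ 0.4377 -0.2017  0.0517]
len 0.36693084174707125 wid 0.31648367293602414 0.3174969559288961
O [ 0.6605 -0.0244  0.0847] slope dir yaw 4.509557013942979 ex tilt 8.785253172041964
knob 167 [-45.8 191.5  49.5] [[-0.0618, 0.1753, 0.0442], [-0.0304, 0.2075, 0.0546]]
bottle crest [-5.   0.4 86.9] 0.09820820153420243
L thin [-118.    38.3    3. ]
R thin [-96.8 -38.8   3. ]
R back [-172.   -59.1   32. ]
L back [-199.    15.8   -0. ]
wedge top 468 [-165.6  -15.    31.6] 0.03887803295966062
((-163.28857421875, -13.859493255615234), (42.13151931762695, 83.93193817138672), 15.436553955078125)
wedge all 1094 ((-137.96945190429688, -1.1047897338867188), (152.03770446777344, 232.98516845703125), 0.2923825979232788)
scene wedge 746 [-148.1  -16.5   22.4] ((-149.40267944335938, -12.621322631835938), (75.56632995605469, 87.12500762939453), 16.00709342956543)
scene knob [-45.6 187.1  48.7]
```

Fit: the board origin is at (0.6605, -0.024, 0.085) with a 4.5° yaw. Both views put the wedge centre at about (-146, -11) mm, yawed +15.5° on the board, thin edge up-slope. The knob is at about (-46, 189). I'll push the back with shut fingers, jaw axis across the board, so the wedge squares itself against them.

```bash
cat >> h.py <<'E'
from scipy.spatial.transform import Rotation as Ro
_b=np.load("b.npz");O=_b["O"];M=_b["M"]
ex,ey,n=M.T
ROT=Ro.from_matrix(np.stack([ex,-n,ey],1)).as_euler("xyz")
W=lambda x,y,z:O+M@(np.array([x,y,z])/1000)
Bd=lambda X:((np.asarray(X)-O)@M*1000).round(1)
def st(tag):print(tag,round(arm.read_time(),2),"tcp",Bd(arm.read_tool_pos()),"F",(M.T@np.array(arm.read_wrist_force())).round(2))
E
python3 - <<'E'
from h import *
print(ROT, arm.ik(W(-218,-3,110),ROT))
arm.grasp(20)
arm.move_pose(W(-218,-3,110),ROT);st("above")
print(arm.move_straight(W(-218,-3,23),rate=.12,stop_force=6));st("down")
arm.move_straight(W(-184,-3,23),rate=.05,stop_force=10);st("push1")
arm.move_straight(W(-158,3,23),rate=.06,stop_force=12);st("push2")
p,d=arm.get_image("top");cv2.imwrite("pics/t1.png",p[:,:,::-1]);np.save("t1.npy",d)
p2,d2=arm.get_image("scene");cv2.imwrite("pics/s1.png",p2[:,:,::-1]);np.save("s1.npy",d2)
a=cv2.resize(p[100:240,210:370,::-1],(480,420));b=cv2.resize(p2[110:260,140:340,::-1],None,fx=2.8,fy=2.8)[:420]
cv2.imwrite("pics/m1.png",np.clip(cv2.resize(np.hstack([a,b]),(800,323))*1.4,0,255).astype(np.uint8))
E
```

```text
[-1.56679045 -0.15333159  0.07870662] [-0.7475444  -0.23332166  0.6990426   2.19609152  0.17035094  0.97743224
  1.51435912]
above 3.23 tcp [-217.5   -2.5  110.2] F [-0.33  0.08 -0.31]
False
down 4.1 tcp [-217.7   -3.    23.3] F [-0.09 -0.48  1.1 ]
push1 4.93 tcp [-183.9   -3.2   23. ] F [-0.99  0.03  0.53]
push2 5.53 tcp [-157.7    2.8   23. ] F [ 0.24 -0.11 -0.1 ]
```

View pics/m1.png

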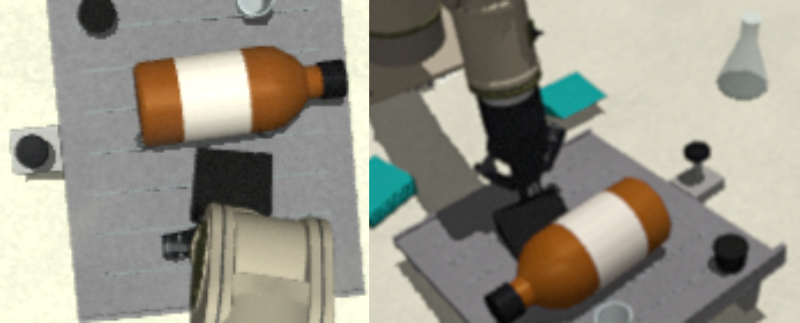

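The wedge's thin edge now lies at about m1 (195,149)–(272,153). It seems to have turned slightly past square, so I'll measure it.

```bash
cat >> h.py <<'E'
def thin(n,pic,d,y0=-75,y1=75):
    """thin-edge line of dark wedge in board frame: for each column bin, max x of dark points low on the board"""
    H=(cloud(n,d)-O)@M*1000
    g=pic.max(2); m=(g<45)&(H[...,2]>-6)&(H[...,2]<36)&(H[...,0]>-150)&(H[...,0]<-20)&(abs(H[...,1])<75)
    return H,m
E
python3 - <<'E'
from h import *
p=cv2.imread("pics/t1.png");H,m=thin("top",p,np.load("t1.npy"))
print(m.sum())
for v in range(150,200,3):
    u=np.where(m[v,270:345])[0]+270
    if len(u):print(v,u.min(),u.max(),H[v,u.min()].round(1),H[v,u.max()].round(1))
ys,xs=np.where(m)
pts=[]
for u in range(294,328,3):
    c=ys[xs==u]
    if len(c):print(u,c.min(),H[c.min(),u].round(1));pts.append(H[c.min(),u])
pts=np.array(pts);print(np.polyfit(pts[:,1],pts[:,0],1))
print(p[160:170,300].max(1),p[190,285:300].max(1))
cv2.imwrite("pics/c1.png",np.clip(cv2.resize(p[140:215,270:350],None,fx=7,fy=7,interpolation=2)*1.5,0,255).astype(np.uint8))
E
```

```text
863
159 324 326 [-54.3 -62.2   0.1] [-54.8 -67.3  -0.6]
165 296 311 [-62.8  10.3   2.3] [-66.2 -27.1   6.5]
168 295 327 [-70.   14.    7.4] [-77.5 -66.8   7.1]
171 295 327 [-77.3  15.2  13.4] [-85.1 -66.1   7.2]
174 295 327 [-84.7  16.2  16.4] [-92.4 -64.7  12.4]
177 294 327 [-91.5  20.1  25.3] [-99.5 -62.9  19.8]
180 294 327 [-98.9  20.8  25.5] [-106.8  -61.7   23. ]
183 294 327 [-106.3   21.7   27.6] [-114.   -60.5   26.8]
186 293 327 [-114.3   23.8   15.5] [-121.3  -59.4   30.2]
189 293 327 [-121.3   25.    22.7] [-128.7  -58.6   31.2]
192 293 326 [-128.    26.6   33.1] [-135.7  -55.1   33.4]
195 293 295 [-135.2   27.4   35.3] [-135.9   22.2   32.2]
294 175 [-86.8  19.1  18.5]
297 164 [-60.5   7.5   1.2]
300 165 [-63.6   0.7   6.8]
303 165 [-64.4  -7.3   2.7]
306 165 [-65.  -14.2   9. ]
309 165 [-65.7 -21.9   7.7]
312 166 [-69.1 -29.9   2.8]
315 166 [-69.8 -37.6   1.3]
318 166 [-70.5 -45.1   2.8]
321 157 [-48.6 -55.2  -1.5]
324 158 [-51.6 -60.5  12.2]
327 167 [-75.2 -67.7   2.1]
[ -0.13033672 -69.28923255]
[52 55 49 49 56 24 25 23 25 26] [101 104 105 100 103 105 103  68  26  18   9  16  19  18  43]
```

View pics/c1.png

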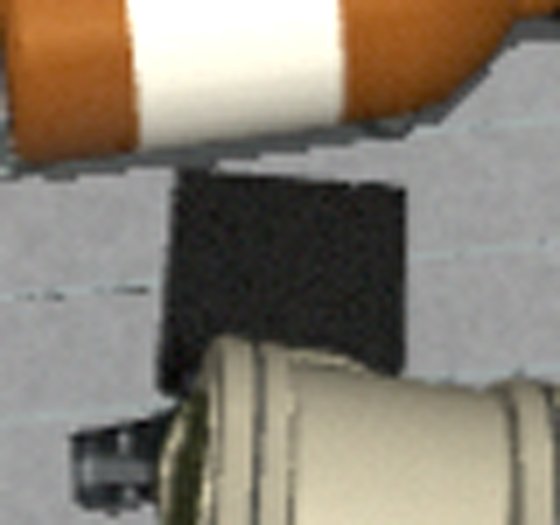

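The wedge is now yawed about -9°, centred near (-108, -20), because its centre of mass had slid outside the finger face. I'll push its right side towards +y, just ahead of the centre of mass, to square and centre it.

```bash
cat >> h.py <<'E'
def look(tag):
    p,d=arm.get_image("top");cv2.imwrite(f"pics/t{tag}.png",p[:,:,::-1]);np.save(f"t{tag}.npy",d)
    H,m=thin("top",p,d); ys,xs=np.where(m); pts=[];L=[];Rr=[]
    for u in range(285,335,2):
        c=ys[(xs==u)&(H[ys,xs,2]>-4)&(ys>160)]
        if len(c)>8:pts.append(H[c.min(),u])
    for v in range(168,195,2):
        c=xs[(ys==v)]
        if len(c)>8:L.append(H[v,c.min()]);Rr.append(H[v,c.max()])
    for nm,q,i,j in(("thin x(y)",pts,1,0),("left y(x)",L,0,1),("right y(x)",Rr,0,1)):
        q=np.array(q)
        if len(q)>4:
            f=np.polyfit(q[:,i],q[:,j],1);r=q[:,j]-np.polyval(f,q[:,i]);k=abs(r)<=2*np.median(abs(r))+.5;f=np.polyfit(q[k,i],q[k,j],1)
            print(tag,nm,"deg",np.degrees(np.arctan(f[0])).round(1),"mean",q[k].mean(0).round(1),"range",q[k][:,i].min().round(1),q[k][:,i].max().round(1))
    return p
E
python3 - <<'E'
from h import *
arm.move_straight(W(-172,3,23),rate=.1)
arm.move_straight(W(-172,-20,75),rate=.15)
arm.move_straight(W(-113,-96,75),rate=.15)
print(arm.move_straight(W(-113,-96,23),rate=.12,stop_force=6));st("down")
arm.move_straight(W(-113,-57,23),rate=.05,stop_force=12);st("pushed")
arm.move_straight(W(-113,-70,23),rate=.1)
arm.move_straight(W(-130,-70,80),rate=.15)
arm.move_straight(W(-200,-20,80),rate=.15);st("up")
p=look("2")
cv2.imwrite("pics/c2.png",np.clip(cv2.resize(p[140:225,260:350,::-1],None,fx=7,fy=7,interpolation=2)*1.5,0,255).astype(np.uint8))
E
```

```text
False
down 7.82 tcp [-112.9  -96.    23.4] F [-0.4  -0.12  0.79]
pushed 8.75 tcp [-113.2  -56.9   22.9] F [ 0.36 -0.57  0.06]
up 10.31 tcp [-199.5  -20.2   79.9] F [-0.49 -0.67 -0.42]
2 thin x(y) deg 3.6 mean [-76.9   5.7   5.2] range -39.8 40.0
2 left y(x) deg 0.5 mean [-104.7   42.1   18.8] range -131.9 -77.5
2 right y(x) deg 2.1 mean [-109.2  -39.2   22.2] range -139.3 -80.0
```

View pics/c2.png

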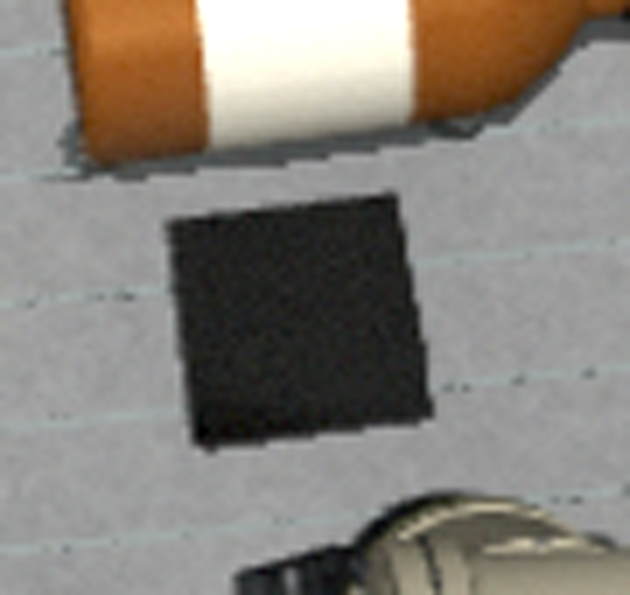

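The wedge is now square to the board within about 2° and centred at y≈+1, x≈-117. I'll push straight from behind, monitoring force and the bottle's position by a circle fit to the depth in both cameras.

```bash
cat >> h.py <<'E'
from scipy.optimize import least_squares
def bottle(n,d):
    H=(cloud(n,d)-O)@M*1000
    out=[]
    for lo,hi in((-45,-5),(5,58),(-45,58)):
        q=H[(H[...,2]>48)&(H[...,2]<96)&(abs(H[...,0])<42)&(H[...,1]>lo)&(H[...,1]<hi)]
        f=lambda c:np.hypot(q[:,0]-c[0],q[:,2]-c[1])-45
        out.append(least_squares(f,[0,45],loss="soft_l1",f_scale=2).x.round(2))
    return np.array(out).ravel()
E
python3 - <<'E'
from h import *
for n,f in(("top","top0"),("top","t1"),("top","t2"),("scene","scene0"),("scene","s1")):print(n,f,bottle(n,np.load(f+".npy")))
arm.move_straight(W(-185,1,60),rate=.15)
arm.move_straight(W(-185,1,22.5),rate=.12,stop_force=6);st("down")
for x in(-150,-135,-122):
    arm.move_straight(W(x,1,22.5),rate=.04,stop_force=10);st(x)
look("3");
for k in("top","scene"):print(k,bottle(k,arm.get_image(k)[1]))
E
```

```text
top top0 [-3.87 45.95 -6.07 45.64 -5.02 45.81]
top t1 [-3.75 45.97 -6.3  45.7  -5.15 45.83]
top t2 [-3.8  46.   -6.22 45.72 -5.11 45.87]
scene scene0 [-6.39 45.36 -8.74 44.88 -7.6  45.12]
scene s1 [-6.67 45.3  -9.02 44.92 -7.85 45.08]
down 11.19 tcp [-185.1    0.2   22.9] F [ 0.17 -0.07  0.58]
-150 12.22 tcp [-149.8    0.9   22.5] F [ 0.94 -0.44  0.27]
-135 12.74 tcp [-134.5    0.9   22.6] F [-0.21  0.58  0.71]
-122 13.22 tcp [-121.6    0.9   22.5] F [ 1.07 -0.31 -0.9 ]
3 thin x(y) deg 4.3 mean [-54.1   5.6  19.4] range -40.7 38.7
3 left y(x) deg -5.2 mean [-79.3  41.9  29.1] range -91.8 -67.0
3 right y(x) deg -71.5 mean [-83.5  -3.9  33.4] range -93.9 -74.3
top [-3.73 46.02 -6.16 45.68 -4.99 45.84]
scene [-6.33 45.33 -8.95 44.92 -7.69 45.11]
```

```bash
python3 - <<'E'
from h import *
p=cv2.imread("pics/t3.png");cv2.imwrite("pics/c3.png",np.clip(cv2.resize(p[90:240,220:350],None,fx=4,fy=4,interpolation=2)*1.5,0,255).astype(np.uint8))
q=np.clip(cv2.resize(p[140:200,270:345],None,fx=10,fy=10,interpolation=2)*1.6,0,255).astype(np.uint8);cv2.imwrite("pics/c3b.png",q[:600])
E
```

```text
(no output)
```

View pics/c3b.png

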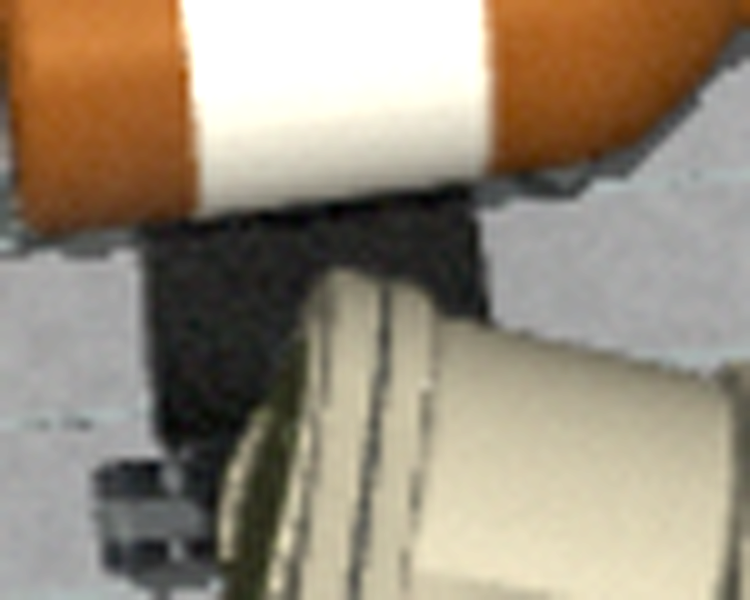

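The wedge is just at the barrel, rotated about 3° off the bottle's line: the bottle fit gives +2.3° in my frame, the wedge about -1°. The bottle hasn't moved. I'll back off, yaw the tool 2.3° to match, push slightly right of centre, and step in while watching the bottle.

```bash
cat >> h.py <<'E'
ROT2=Ro.from_matrix(Ro.from_rotvec(n*np.radians(2.3)).as_matrix()@np.stack([ex,-n,ey],1)).as_euler("xyz")
b0={"top":bottle("top",np.load("t2.npy")),"scene":bottle("scene",np.load("scene0.npy"))}
def shift():
    r={k:bottle(k,arm.get_image(k)[1])-b0[k] for k in b0}
    return r["top"][[0,2,4]],r["scene"][[0,2,4]]
E
python3 - <<'E'
from h import *
arm.move_straight(W(-127,1,22.5),rate=.08)
arm.move_straight(W(-127,-5,22.5),rot=ROT2,rate=.08);st("re")
for x in np.arange(-120,-105,1.):
    s=arm.move_straight(W(x,-5+(x+120)*.04,22.5),rate=.02,stop_force=12);a,b=shift();st(x);print(s,"dx top",a.round(2),"scene",b.round(2))
    if a[2]>1.2 or b[2]>1.2 or s:break
E
```

```text
re 13.87 tcp [-127.    -5.2   22.6] F [-0.25  0.01  0.09]
-120.0 14.47 tcp [-119.9   -5.    22.5] F [ 0.14  0.35 -0.03]
False dx top [-0.04  0.03  0.05] scene [-0.25 -0.25 -0.24]
-119.0 14.82 tcp [-119.2   -5.    22.5] F [-3.3 -0.2  1.6]
False dx top [-0.16  0.   -0.03] scene [-0.09 -0.24 -0.15]
-118.0 15.17 tcp [-118.    -4.9   22.4] F [-2.1   0.05 -0.36]
False dx top [-0.04 -0.02  0.02] scene [-0.27 -0.28 -0.26]
-117.0 15.52 tcp [-117.    -4.9   22.4] F [-2.91 -0.64 -0.5 ]
False dx top [-0.02  0.13  0.08] scene [-0.06 -0.12 -0.03]
-116.0 15.87 tcp [-116.    -4.9   22.5] F [-3.03 -1.37  0.05]
False dx top [0.35 0.76 0.55] scene [0.1  0.49 0.28]
-115.0 16.22 tcp [-114.9   -4.8   22.5] F [-3.4  -2.27 -0.17]
False dx top [0.41 1.41 0.94] scene [0.21 1.29 0.77]
-114.0 16.57 tcp [-114.3   -4.7   22.4] F [-5.27 -0.59  2.95]
False dx top [0.76 1.98 1.43] scene [0.79 1.89 1.36]
```

The left half moved 2 mm but the right only 0.8 mm, so I'll push on the right part of the wedge's back to bring that end off its post too.

```bash
python3 - <<'E'
from h import *
arm.move_straight(W(-121,-4.5,22.5),rate=.08);a,b=shift();print("released",a.round(2),b.round(2))
arm.move_straight(W(-121,-27,22.5),rate=.1);st("re")
for x in np.arange(-117,-107,1.):
    s=arm.move_straight(W(x,-27,22.5),rate=.02,stop_force=15);a,b=shift();st(x);print(s,"dx top",a.round(2),"scene",b.round(2))
    m=(a+b)/2
    if m[0]>2.1 or m[1]>3 or s:break
look("4")
E
```

```text
released [1.01 2.11 1.62] [0.85 1.94 1.42]
re 17.29 tcp [-120.9  -27.2   22.5] F [0.5  1.05 0.33]
-117.0 17.74 tcp [-117.   -26.8   22.5] F [0.54 0.55 0.84]
False dx top [0.93 1.98 1.53] scene [0.88 2.   1.45]
-116.0 18.09 tcp [-116.   -27.    22.5] F [-0.82  0.05 -0.19]
False dx top [1.17 2.16 1.7 ] scene [0.92 1.95 1.44]
-115.0 18.44 tcp [-115.   -27.    22.5] F [ 1.59  0.53 -0.69]
False dx top [1.22 2.29 1.79] scene [0.87 1.92 1.38]
-114.0 18.79 tcp [-114.   -27.    22.5] F [ 0.36 -0.18 -0.73]
False dx top [0.97 2.01 1.53] scene [0.93 1.88 1.43]
-113.0 19.14 tcp [-113.6  -27.1   22.3] F [-4.79 -0.15  3.83]
False dx top [1.04 2.1  1.64] scene [0.95 1.88 1.45]
-112.0 19.49 tcp [-112.7  -27.2   22.3] F [-5.22 -1.4   2.43]
False dx top [1.82 2.75 2.3 ] scene [1.99 2.62 2.32]
-111.0 19.84 tcp [-111.7  -27.3   22.2] F [-4.63 -1.03  1.95]
False dx top [2.66 3.71 3.28] scene [2.74 3.48 3.12]
4 thin x(y) deg 5.3 mean [-52.9   6.3  20.7] range -25.4 38.3
4 left y(x) deg 1.1 mean [-81.8  41.9  31. ] range -96.8 -67.0
4 right y(x) deg -44.7 mean [-86.9 -11.7  28.8] range -101.4 -72.9
```

Both halves are now off by about 2.7 and 3.6 mm (3.2 mm mid), roughly 2 mm clear at the right post. I'll withdraw, recheck, then press the plunger.

```bash
python3 - <<'E'
from h import *
arm.move_straight(W(-130,-27,22.5),rate=.08);a,b=shift();print("released",a.round(2),b.round(2))
arm.move_straight(W(-150,-20,130),rate=.2)
arm.move_straight(W(-46,189,130),rot=ROT,rate=.2);st("over knob")
a,b=shift();print("before press",a.round(2),b.round(2))
arm.move_straight(W(-46,189,75),rate=.15,stop_force=5);st("near")
s=arm.move_straight(W(-46,189,62),rate=.03,stop_force=4);st(("touch",s))
s=arm.move_straight(W(-46,189,28),rate=.04,stop_force=25);st(("pressed",s))
a,b=shift();print("pressed",a.round(2),b.round(2))
E
```

```text
released [2.66 3.41 3.06] [2.71 3.21 3.05]
over knob 22.39 tcp [-46.2 187.6 130. ] F [ 0.3  -0.04 -0.01]
before press [2.95 3.54 3.31] [2.81 3.43 3.14]
near 23.01 tcp [-45.8 188.6  75.4] F [-0.48 -1.29  0.12]
('touch', False) 23.59 tcp [-46. 189.  62.] F [1.33 0.12 0.89]
('pressed', True) 24.24 tcp [-45.9 188.9  36.7] F [-5.34 -1.27 13.55]
pressed [2.79 3.66 3.22] [2.7  3.37 3.04]
```

```bash
python3 - <<'E'
from h import *
s=arm.move_straight(W(-46,189,31),rate=.02,stop_force=18);st(("press2",s))
arm.move_straight(W(-46,189,110),rate=.12)
arm.move_straight(W(-46,260,170),rate=.2);arm.pause(.5);st("away")
a,b=shift();print("after",a.round(2),b.round(2))
H=None
for k in("top","scene"):
    p,d=arm.get_image(k);cv2.imwrite(f"pics/{k}5.png",p[:,:,::-1]);H=(cloud(k,d)-O)@M*1000
    m=(p.max(2)<60)&(abs(H[...,0]+46)<25)&(abs(H[...,1]-189)<25)&(H[...,2]>5);print(k,"knob n",np.percentile(H[m][:,2],[10,50,90]).round(1),m.sum())
a=cv2.imread("pics/top5.png")[80:240,205:375];b=cv2.imread("pics/scene5.png")[150:290,145:335]
cv2.imwrite("pics/m5.png",np.clip(np.hstack([cv2.resize(a,(400,376),interpolation=2),cv2.resize(b,(400,376),interpolation=2)])*1.5,0,255).astype(np.uint8))
E
```

```text
('press2', True) 24.55 tcp [-45.9 188.9  36.7] F [-5.12 -0.49 14.34]
away 26.43 tcp [-46.  259.8 169.9] F [ 0.62  0.14 -0.17]
after [2.87 3.7  3.3 ] [2.85 3.37 3.14]
top knob n [ 18.1 247.5 528.4] 399
scene knob n [ 19.1 462.3 483.1] 550
```

View pics/m5.png

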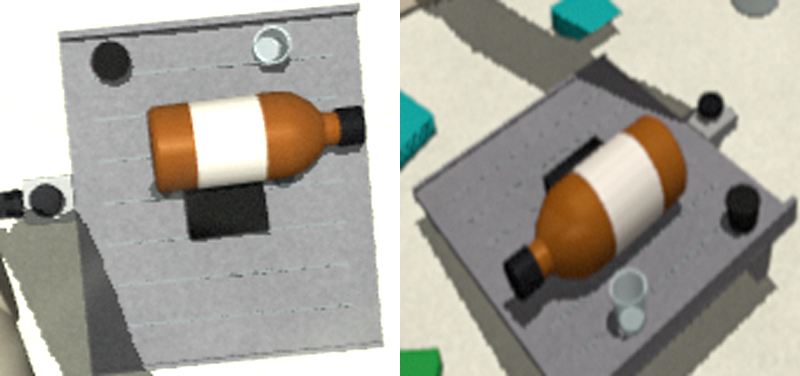

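The bottle is parked on the wedge at m5 (225,170), and the knob at (46,198) is down, its top about 19 mm above the board against 50 mm before. Nothing else has moved, so I'm handing the job in.

```bash
python3 - <<'E'
from h import *
arm.finish_job();print(arm.read_time())
E
```

```text
the job is handed in; nothing more can be done
the job is handed in; nothing more can be done
```

I pushed the wedge thin edge first under the bottle until it came off the posts, then pressed the plunger to its stop and handed the job in at about 27 s.

- **Bottle:** mid-barrel moved about 3.2 mm uphill in both cameras, 2.9 mm on the neck-side half and 3.5 mm on the base side. That leaves roughly 2 mm clear at the right post, by extrapolation. It did not move measurably during or after the press.
- **Plunger:** it stopped firmly twice at the same height, with the fingertips about 20 mm above the board. The knob top then measured about 18–19 mm, against 49–50 mm before, so the stop is fully down. I did not see the posts themselves.
- **Other things:** the last picture showed the small beaker and stopper unmoved and the arm clear. The route kept clear of the flask and the large beaker, but I did not check those two afterwards.
- **What went wrong on the way:** the first push turned the wedge past square by about 9°. I squared it with a side push, and later brought the neck-side end off its post with an off-centre push.
- **What disagreed:** in my fitted board frame the bottle's axis sat 5 to 8 mm low and turned 2.3°. I therefore judged the push by the bottle's measured movement rather than by absolute position.

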